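# Put the knife away in the child-safe box

## Task

Put the kitchen knife, in its blade guard, away in the child-safe box with the oak lid. The pepper mill in front of its lock and the spice jar on its lid are in the way, so first stand both upright on the stone tray, beside the jar that is already there; then slide the black child-lock tab fully aside, press the steel catch so that the lid springs open, and lay the knife flat inside. Leave the lid open, since more is to go in, and leave everything else where it stands.

Things in the scene. Friction and masses are not known exactly. Their poses are not given: they have to be found in the camera images.
- keep_box: Fixed cream steel box (all in mm): 165 deep (its x), 260 wide (its y), oak lid's top 83 up. Origin: centre of underside; +x to the hinges at the back, -x to the lock in front, +y to the left seen from the robot. Walls 4, rim 70 up, inside 157 x 252, floor 6 up. Dark lock casing in front: x -83 to -139, y -57 to +89, top 50 up (tab rails to 60).
- box_floor (a point): Centre of the box's inner floor, axes as the box's
- box_lid (a joint): Hinge of the oak lid at the back rim (box x = +83 mm, 70 mm up): 0 shut, 1.75 rad fully open, leaning a little back. A weak spring throws it open within about 1.5 s once the catch lets go, and holds it there; a hand in its way only stops it for as long as it stays. Open, it reaches 0.24 m above the worktop.
- lid_front (a point): Middle of the lid's upper front edge (lid shut: box x = -86 mm, 83 mm up)
- catch (a joint): Rocker catch of bright steel that holds the lid: 0 at rest, it lets go of the lid at about 0.11 rad and stops at 0.28 rad; about 3 N on the pad press it fully, and it springs back. While the tab's tongue lies under the pad it cannot be pressed.
- catch_pad (a point): Point to press, straight down: on top of the steel pad (32 mm along box x, 40 mm along box y, ribbed), 66 mm up. At box x = -124, y = -25 mm; the pad goes down 7 mm here. Behind it, from box x = -105 mm, the catch's nose stands up to 83 mm.
- lock_tab (a joint): Slide of the black child-lock tab along the box's +y: 0 locked (starts at 0 to 0.004), 0.032 m fully aside; its tongue clears the pad from 0.020 on. Stays where it is left; about 1.5 N move it.
- tab_grip (a point): Centre of the tab's upright black thumb ridge, 8 mm below its top: ridge 12 mm thick along box x, 26 mm long along box y, standing free from 60 to 79 mm above the worktop. Locked it is at box x = -123, y = +37 mm; 30 mm of free room behind it to the lid.
- mill: Brown wooden pepper mill, 58 mm across the foot, 170 mm tall, 0.18 kg; a round head 48 mm across from 123 to 159 mm up, with a small knob on top. Stands in front of the lock. Origin: centre of its underside, z up.
- spice_jar: Glass spice jar with a black cap, 49 mm across, 108 mm tall (glass to 86 mm, cap 44 mm across above), 0.13 kg. Stands on the lid of the box. Origin: centre of its underside, z up.
- tray: Oval stone tray lying flat, 230 mm (its x) by 130 mm (its y), 12 mm thick, fixed, to the left or the right of the box. Origin: centre of its underside.
- tray_jar: Small spice jar with a black cap, 46 mm across, 92 mm tall, standing at the far end of the tray; stays there. Origin: centre of its underside.
- salt: Glass salt shaker, 44 mm across, 90 mm tall, beside the pepper mill in front of the box; stays there. Origin: centre of its underside.
- timer: Grey-green round wind-up timer, 69 mm across, 61 mm tall, left of the box towards the back; stays there. Origin: centre of its underside.
- cup: White espresso cup, 62 mm across (88 mm with its handle), 50 mm tall, far out on the right; stays there. Origin: near the middle of its underside.
- knife: Kitchen knife in its grey plastic blade guard, lying flat on the worktop, on the other side of the box from the tray, 190 mm long (its x), 0.11 kg. Origin: mid-length, at the underside, close to its centre of mass; +x to the point. Dark wooden handle from x -95 to -3 mm, 21 mm wide (its y), 16 mm thick; guard from +11 to +95 mm, 28 mm wide, 11 mm thick.
Not all that is in view belongs to the job. Leave any orange look-alike of the spice_jar alone.

How it is judged:
On the way, in this order (a step that is already met when the one before it is completed fails the run):
1. The pepper mill and the spice jar stand upright on the stone tray, let go (x of mill in the frame of tray between -0.1 and 0.1 m and y of mill in the frame of tray between -0.05 and 0.05 m and z of mill in the frame of tray between 0.008 and 0.017 m and angle between each of mill, spice_jar's own z axis and vertical below 0.12 rad and linear speed of each of mill, spice_jar below 0.03 m/s and x of spice_jar in the frame of tray between -0.1 and 0.1 m and y of spice_jar in the frame of tray between -0.05 and 0.05 m and z of spice_jar in the frame of tray between 0.008 and 0.017 m and contact force between the fingers and mill below 0.1 N and contact force between the fingers and spice_jar below 0.1 N), for 0.2 s.
2. The child-lock tab is slid aside (value of joint lock_tab above 0.024 m), for 0.1 s.
3. The catch is pressed and the lid has sprung open (value of joint box_lid above 1.4 rad), for 0.2 s.
At the end, for the whole second after the job is handed in: Knife at rest on the floor of the box (within 30 mm of it, flat within 0.25 rad), lid open past 1.4 rad, tab aside past 24 mm; mill and spice jar upright (0.12 rad) and at rest on the tray, centres within 100 mm (length) and 50 mm (width) of its middle (x of mill in the frame of tray between -0.1 and 0.1 m and y of mill in the frame of tray between -0.05 and 0.05 m and z of mill in the frame of tray between 0.008 and 0.017 m and angle between each of mill, spice_jar's own z axis and vertical below 0.12 rad and linear speed of each of mill, spice_jar, knife below 0.03 m/s and x of spice_jar in the frame of tray between -0.1 and 0.1 m and y of spice_jar in the frame of tray between -0.05 and 0.05 m and z of spice_jar in the frame of tray between 0.008 and 0.017 m and value of joint box_lid above 1.4 rad and value of joint lock_tab above 0.024 m and x of knife in the frame of box_floor between -0.075 and 0.075 m and y of knife in the frame of box_floor between -0.05 and 0.05 m and z of knife in the frame of box_floor below 0.03 m and angle between knife's own z axis and vertical below 0.25 rad); the robot touches nothing.
It fails at once if The pepper mill or the spice jar is tipped over (angle between any of mill, spice_jar's own z axis and vertical above 0.7 rad).
It fails at once if The small jar on the tray is moved more than 25 mm or knocked over (distance of tray_jar from where it was at the start of the episode above 0.025 m or angle between tray_jar's own z axis and vertical above 0.4 rad).
It fails at once if The salt shaker is moved more than 25 mm or knocked over (distance of salt from where it was at the start of the episode above 0.025 m or angle between salt's own z axis and vertical above 0.4 rad).
It fails at once if The timer is moved more than 25 mm or knocked over (distance of timer from where it was at the start of the episode above 0.025 m or angle between timer's own z axis and vertical above 0.4 rad).
It fails at once if The espresso cup is moved more than 25 mm or knocked over (distance of cup from where it was at the start of the episode above 0.025 m or angle between cup's own z axis and vertical above 0.4 rad).
It also fails if it takes over 72 s, if anything falls off the work surface, if the arm or the gripper's body presses on something with over 40 N, if the wrist force passes 120 N, or if a joint passes its speed limit or range.

## Robot

A 6-joint arm with a two-finger parallel gripper is mounted at the origin on a cart in front of the work surface, level with it; the furniture and walls round the work are solid. World frame = base frame: x ahead of the robot, y to its left, z up, the work surface at z = 0. Lengths are in m, angles in rad, forces in N, time in s.
With the tool pointing down it reaches from about 0.3 to 0.875 m from the base axis. Payload 6.4 kg.
Tool frame: the origin (TCP) lies at the very end of the fingers, on their centre line; the grasp point (between the pads) lies 19 mm behind it; z points along the fingers, y is the line along which they close (so a half turn about z gives the same grasp; the last joint's range is limited). The gripper opens to 85 mm and grips with 20 to 120 N. Pads are 22 mm wide; open, the fingers measure 114 mm over their backs; the gripper's body (76 mm by 85 mm) begins 54 mm behind the grasp point. The pads swing forward as they close: fully open they stand 13 mm farther back than shut.
Start: joints at [1.137, 0.181, 1.607, -0, 1.354, -0.206], TCP at [0.13, 0.56, 0.231] pointing down, gripper open.
Joint ranges: [-2.99, 2.99], [-0.89, 2.07], [0.3, 2.58], [-1.14, 4.28], [0, 2.63], [-3.12, 3.12]. Speed limits (rad/s): [2.57, 2.57, 3.01, 3.14, 3.14, 3.14].

## Interface

Orientations are given as a unit quaternion [w, x, y, z].
In Python, from bench import get_obs, optics, workorder gives the robot as it stands.
- The arm moves only by the tool jog_arm, called in YAML: its name, and indented under it one key for each argument. Schema: {"type":"object","properties":{"increments":{"type":"string"},"only":{"type":"string"},"quiet":{"type":"boolean"},"lines":{"type":"string"}},"required":["increments"],"additionalProperties":false}. increments is a string of 1 to 10 rows, parted by a bar, with the numbers parted by spaces; each row has 7 numbers: dx, dy, dz in shares of 0.5 m (1.0 is 0.5 m), then a rotation vector rx, ry, rz in shares of 360 degrees (1.0 is 360 degrees), then the opening from 0.0 (shut) to 1.0 (fully open); each row is the pose to reach, as a shift and turn from the pose commanded when the call began, along the tool's axes at that moment; what a row does not reach only later rows make up. A row lasts 1/8 s, in which the tool goes at most 0.0625 m and 0.188 rad, less where a joint would pass 70% of its speed; a pose out of reach is approached as far as the arm can. The fingers move at their own pace and stop on an object; the grip force is fixed at half the most. Time passes only in rows, so rows that do not move let the fingers close. The tool returns the time, the measured TCP pose, the force, the opening and the grip force at its end. only (a regular expression) keeps the lines of the reply that match it, lines (a string "A,B") keeps lines A to B, and quiet returns only ok. Shift and turn numbers lie between -1 and 1, and a call with a number outside is refused. Input that does not fit is refused with a message, and nothing moves.
- get_obs(): the state, without advancing time (a new reading comes with each control period).
- optics.camera(name): name is "scene" or "side" or "wrist"; returns (picture, depth): 400x640x3 uint8, blue, green, red; 400x640 float32, m along the optical axis (not along the pixel's ray), 0 where there is no reading.
- optics.camera_params(name): a dict with "fovy" (degrees; the focal length in pixels is half the picture's height over the tangent of half this angle, whatever the lens; pixels are square), "cx", "cy" (the principal point, pixels), "view" (4x4, takes a point from world to camera coordinates). Camera axes: x right, y up, looking along -z (the intrinsics and any distortion apply to the point x, -y, -z); pixel columns grow to the right and rows downward; lengths in m; the calibration is good to about 2 mm. A picture is of the moment at which its call begins: read the wrist's pose just before it. camera_params takes no time and is no camera call; for the wrist camera it gives the pose at the moment of the call.
- workorder.hand_in(): hands the job in; it is judged then, once.
The state is a dict: "time_s": time; "q": joint angles; "dq": joint speeds; "joint_efforts": joint torques, N m; "eef_pos": TCP position; "eef_rot": TCP orientation; "wrist_force": force on the tool from outside, world axes, zero at the start; "torque": the same for the moment, N m; "opening": opening from 0.0 (shut) to 1.0 (fully open); "grasp_force": force on a finger pad.
Only numpy, scipy, OpenCV 4.12 (cv2) and the standard library are available. Lean on these libraries where they do the work, as an engineer would, in place of code of your own. Each camera call takes 0.05 s, during which the arm holds its last target. There are 200 camera calls.

## Working session

There is one attempt and no reset: what is moved stays moved. The work goes in short steps, Python scripts to look and compute and a tool call to move; the robot and the scene stay as the last step left them, time stands still between calls to the robot, and variables do not carry over. Pictures are saved under pics/ and viewed, at most 10 in all, crops included, and the job is handed in when it is done.

```bash
ls; mkdir -p pics
```

Create h.py:
```python
import numpy as np, cv2
from bench import get_obs, optics
def cam(n):
    p=optics.camera_params(n); im,d=optics.camera(n); return im,d,p
def world(d,p):
    h,w=d.shape; f=h/2/np.tan(np.radians(p['fovy'])/2)
    v,u=np.mgrid[:h,:w]
    K=np.array([[f,0,p['cx']],[0,f,p['cy']],[0,0,1]])
    dist=p.get('dist',p.get('distortion'))
    pts=np.stack([(u-p['cx'])/f,(v-p['cy'])/f],-1)
    if dist is not None:
        pts=cv2.undistortPoints(np.stack([u,v],-1).reshape(-1,1,2).astype(float),K,np.array(dist,float)).reshape(h,w,2)
    c=np.stack([pts[...,0]*d,-pts[...,1]*d,-d,np.ones_like(d)],-1)
    W=c@np.linalg.inv(np.array(p['view'])).T
    W[d==0]=np.nan
    return W[...,:3]
```

Run:
```python
from h import *
for n in ['scene','side']:
    im,d,p=cam(n); print(n,{k:v for k,v in p.items()})
    cv2.imwrite(f'pics/{n}.png',im); np.savez(f'{n}.npz',im=im,W=world(d,p))
o=get_obs(); print(o['eef_pos'],o['eef_rot'],o['time_s'])
```

```text
pics
scene {'fovy': 57.66113771457632, 'cx': 321.42370778232083, 'cy': 201.85481008492707, 'view': array([[ 6.49260195e-01, -7.60566019e-01,  7.27308143e-04,
        -4.17875000e-01],
       [ 5.77545338e-01,  4.93645631e-01,  6.50196412e-01,
        -3.59574390e-01],
       [-4.94876329e-01, -4.21726596e-01,  7.59765818e-01,
        -1.02052210e+00],
       [ 0.00000000e+00,  0.00000000e+00,  0.00000000e+00,
         1.00000000e+00]])}
side {'fovy': 51.029219015557885, 'cx': 323.148302781714, 'cy': 196.19957037476325, 'view': array([[-9.99207729e-01, -3.52293561e-02, -1.85150224e-02,
         5.64344607e-01],
       [ 1.03365341e-03, -4.88035468e-01,  8.72823186e-01,
        -1.24920302e-01],
       [-3.97849864e-02,  8.72112535e-01,  4.87685227e-01,
        -1.18408853e+00],
       [ 0.00000000e+00,  0.00000000e+00,  0.00000000e+00,
         1.00000000e+00]])}
[0.12962397 0.55965937 0.2304292 ] [-2.63090393e-04  1.13660224e-01  9.93519320e-01 -8.03664603e-04] 0.1
```

View pics/scene.png

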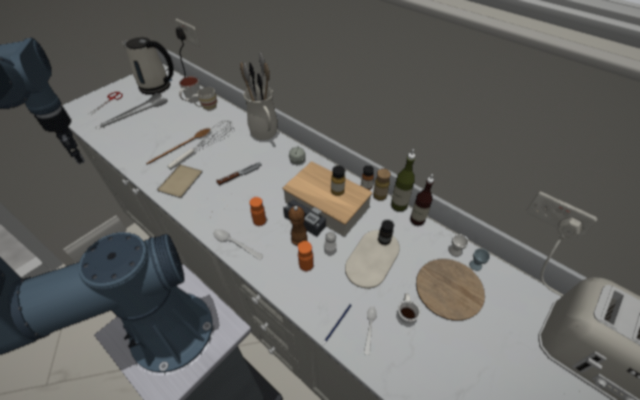

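View pics/side.png

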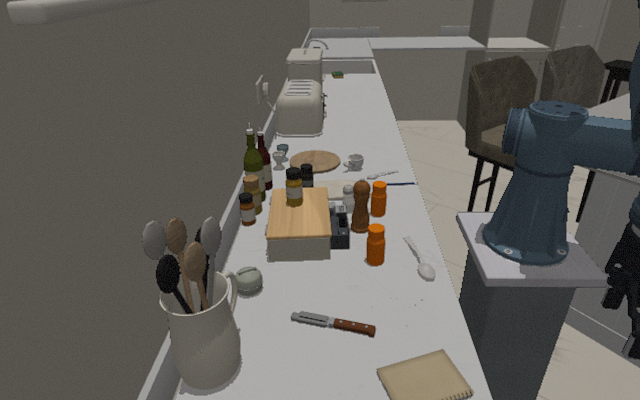

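The scene picture shows the jar on the lid at (338,180), the mill at (298,225), the salt at (331,241), the tray at (373,258) with its jar at (386,232), the knife at (240,173), the timer at (297,155) and the cup at (408,312).

Things that could be taken for the spice jar are the orange jars at (258,211) and (305,256), the jars behind the box at (368,177) and (382,183), and the tray jar at (386,232). I choose (338,180), because it stands on the lid. Next I check that in a crop and measure.

Run:
```python
from h import *
s=np.load('scene.npz'); im,W=s['im'],s['W']
cv2.imwrite('pics/crop.png',cv2.resize(im[148:288,235:425],None,fx=4,fy=4,interpolation=cv2.INTER_CUBIC))
t=np.load('side.npz'); A=np.concatenate([W.reshape(-1,3),t['W'].reshape(-1,3)]); C=np.concatenate([im.reshape(-1,3),t['im'].reshape(-1,3)])
m=np.isfinite(A).all(1); A,C=A[m],C[m]
np.savez('cloud.npz',A=A,C=C)
for n,(u,v) in dict(jar=(338,180),mill=(298,225),salt=(331,241),tray=(365,268),tjar=(386,232),knife=(240,173),timer=(297,155),cup=(408,312),o1=(258,211),o2=(305,256),lid=(320,200)).items(): print(n,W[v,u].round(3))
# ortho map: 2mm/px, x 0.25..0.9 up, y 0.5..-0.5 -> left to right
r=0.0016
H=np.zeros((400,600,3),np.uint8); Z=np.full((400,600),-1.)
i=((0.88-A[:,0])/r).astype(int); j=((0.5-A[:,1])/r).astype(int)
k=(i>=0)&(i<400)&(j>=0)&(j<600)&(A[:,2]<.3)&(A[:,2]>-.05)
o=np.argsort(A[k][:,2]); H[i[k][o],j[k][o]]=C[k][o]
H=cv2.dilate(H,np.ones((2,2)))
for x in (.4,.5,.6,.7,.8): cv2.line(H,(0,int((.88-x)/r)),(8,int((.88-x)/r)),(0,255,0),1)
for y in (.4,.3,.2,.1,0,-.1,-.2,-.3,-.4): cv2.line(H,(int((.5-y)/r),0),(int((.5-y)/r),8),(0,255,0),1)
cv2.imwrite('pics/map.png',H)
```

```text
jar [ 0.632 -0.08   0.161]
mill [ 0.443 -0.075  0.106]
salt [ 0.483 -0.176  0.071]
tray [ 0.504 -0.298  0.014]
tjar [ 0.613 -0.292  0.085]
knife [0.529 0.315 0.016]
timer [0.721 0.192 0.049]
cup [ 0.464 -0.477  0.021]
o1 [0.413 0.077 0.082]
o2 [ 0.383 -0.159  0.087]
lid [ 0.58  -0.048  0.084]
```

View pics/crop.png

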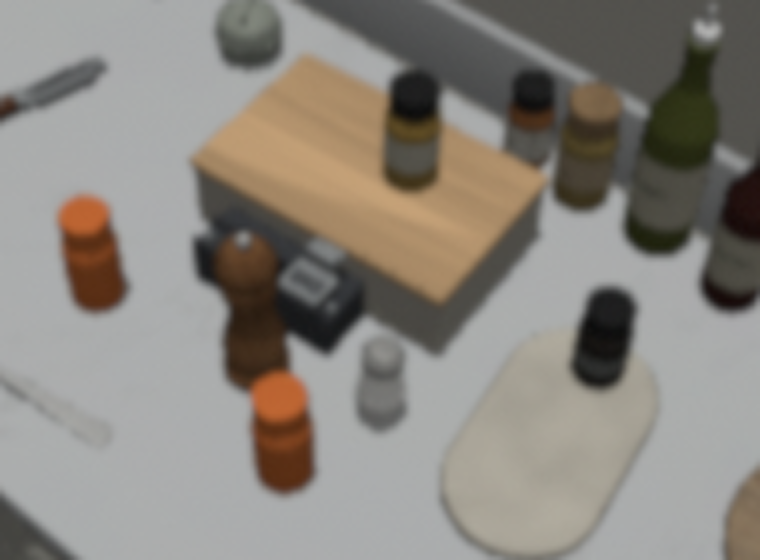

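View pics/map.png

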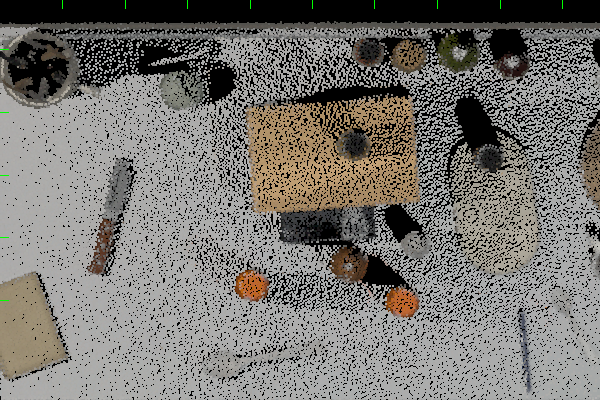

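The crop confirms the choice: a glass jar with a black cap on the oak lid, crop (412,130). The map shows the box at centre, the mill at map (350,265), the salt at (414,245), the tray at (497,210) and the knife at (112,215). Next come precise fits.

Run:
```python
from h import *
from scipy.optimize import least_squares
c=np.load('cloud.npz'); A,C=c['A'],c['C'].astype(int)
def sel(x0,x1,y0,y1,z0,z1): 
    k=(A[:,0]>x0)&(A[:,0]<x1)&(A[:,1]>y0)&(A[:,1]<y1)&(A[:,2]>z0)&(A[:,2]<z1); return A[k],C[k]
def rect(n,P):
    r=cv2.minAreaRect(P[:,:2].astype(np.float32)); print(n,np.round(r[0],4),np.round(r[1],4),round(r[2],2),'z',np.median(P[:,2]).round(4)); return r
P,_=sel(.52,.76,-.19,.12,.078,.09); P2=P[(np.abs(P[:,2]-np.median(P[:,2]))<.004)]; r=rect('lid',P2); print(cv2.boxPoints(r).round(3).tolist())
P,c_=sel(.42,.7,-.37,-.2,.008,.017); rect('tray',P)
P,c_=sel(.4,.66,.26,.36,.005,.03); rect('knife',P); 
hd=c_[:,2]-c_[:,0]>25; rect('knife handle',P[hd]); rect('guard',P[~hd])
def circ(n,reg,r0):
    P,_=sel(*reg); 
    f=least_squares(lambda q:np.hypot(P[:,0]-q[0],P[:,1]-q[1])-r0,[P[:,0].mean(),P[:,1].mean()],loss='soft_l1',f_scale=.002)
    print(n,len(P),f.x.round(4),'rms',np.sqrt((f.fun**2).mean()).round(4),'zmax',P[:,2].max().round(3))
circ('millhead',(.38,.5,-.12,0,.13,.15),.024); circ('millfoot',(.40,.5,-.12,-.01,.004,.02),.029)
circ('jarglass',(.58,.7,-.13,-.02,.1,.16),.0245);circ('jarcap',(.58,.7,-.13,-.02,.172,.185),.022)
circ('tjar',(.55,.68,-.34,-.24,.03,.06),.023);circ('tjarcap',(.55,.68,-.34,-.24,.075,.09),.021)
circ('salt',(.44,.56,-.22,-.13,.01,.04),.022);circ('o2',(.35,.42,-.2,-.1,.01,.06),.0245);circ('o1',(.38,.46,.04,.12,.01,.06),.0245)
circ('timer',(.66,.78,.14,.26,.02,.05),.0345)
```

```text
lid [ 0.6228 -0.032 ] [0.1928 0.2699] 4.3 z 0.0829
[[0.5170000195503235, 0.0949999988079071], [0.5370000004768372, -0.17399999499320984], [0.7289999723434448, -0.1589999943971634], [0.7089999914169312, 0.10999999940395355]]
tray [ 0.5534 -0.2869] [0.2273 0.1372] 7.95 z 0.0123
knife [0.5324 0.3097] [0.0992 0.2537] 89.6 z 0.0111
knife handle [0.4855 0.3367] [0.0285 0.0896] 75.34 z 0.0143
guard [0.5324 0.3097] [0.0991 0.2537] 89.63 z 0.0102
millhead 215 [ 0.4558 -0.0583] rms 0.0026 zmax 0.15
millfoot 168 [ 0.4585 -0.0609] rms 0.0085 zmax 0.02
jarglass 509 [ 0.6495 -0.0667] rms 0.0019 zmax 0.16
jarcap 96 [ 0.6501 -0.0671] rms 0.0017 zmax 0.185
tjar 167 [ 0.6311 -0.2824] rms 0.0017 zmax 0.06
tjarcap 90 [ 0.6317 -0.2835] rms 0.0029 zmax 0.09
salt 166 [ 0.4915 -0.166 ] rms 0.0148 zmax 0.04
o2 343 [ 0.3976 -0.1448] rms 0.0017 zmax 0.06
o1 309 [0.4239 0.097 ] rms 0.0015 zmax 0.06
timer 515 [0.741  0.2078] rms 0.0052 zmax 0.05
```

Add to h.py:
```python
from scipy.spatial.transform import Rotation as Ro
def plan(x,y,z,yaw=None):
    "shift in tool axes + rotation about tool z so that tool y points along world yaw (deg, mod 180)"
    o=get_obs(); w=o['eef_rot']; R=Ro.from_quat([w[1],w[2],w[3],w[0]]); M=R.as_matrix()
    p=np.array(o['eef_pos']); s=M.T@(np.array([x,y,z])-p)
    rv=np.zeros(3)
    if yaw is not None:
        a=np.radians(yaw); best=None
        for k in (0,np.pi):
            ty=np.array([np.cos(a+k),np.sin(a+k),0]); T=np.stack([np.cross(ty,[0,0,-1]),ty,[0,0,-1]],1)
            v=Ro.from_matrix(M.T@T).as_rotvec()
            if best is None or np.linalg.norm(v)<np.linalg.norm(best): best=v
        rv=best
    print('shift',s.round(4),'rv',rv.round(3),'len',np.linalg.norm(s).round(3),'tcp',p.round(4),'t',o['time_s'],'q6',round(o['q'][5],2),'open',round(o['opening'],2),'F',np.round(o['wrist_force'],1))
```

Run:
```python
from h import *
c=np.load('cloud.npz'); A,C=c['A'],c['C'].astype(int)
def rect(n,k,r=.001,op=3):
    P=A[k]; g=np.zeros((700,800),np.uint8); g[((P[:,0]-.2)/r).astype(int),((P[:,1]+.4)/r).astype(int)]=255
    g=cv2.morphologyEx(g,cv2.MORPH_CLOSE,np.ones((9,9))); g=cv2.morphologyEx(g,cv2.MORPH_OPEN,np.ones((op,op)))
    _,L,S,_=cv2.connectedComponentsWithStats(g); b=1+S[1:,4].argmax(); v,u=np.nonzero(L==b)
    R=cv2.minAreaRect(np.stack([v*r+.2,u*r-.4],1).astype(np.float32)); print(n,np.round(R[0],4),np.round(R[1],4),round(R[2],2))
x,y,z=A.T
rect('lid',(x>.5)&(x<.77)&(y>-.2)&(y<.13)&(abs(z-.083)<.004)&(C[:,2]-C[:,0]>20),op=15)
rect('tray',(x>.4)&(x<.7)&(y>-.37)&(y<-.2)&(z>.008)&(z<.016),op=15)
K=(x>.4)&(x<.66)&(y>.26)&(y<.36)&(z>.006)&(z<.03)
rect('knife',K,op=7); rect('handle',K&(C[:,2]-C[:,0]>20),op=7)
k=(x>.47)&(x<.55)&(y>-.21)&(y<-.13)&(z>.055)&(z<.1); rect('salt top',k)
k=(x>.5)&(x<.54)&(y>-.09)&(y<0)&(z>.055)&(z<.09); rect('catch',k)
plan(.650,-.067,.30,90)
```

```text
lid [ 0.6314 -0.0326] [0.1714 0.2676] 4.33
tray [ 0.5476 -0.2912] [0.2146 0.1306] 8.82
knife [0.5314 0.3231] [0.034  0.1889] 76.45
handle [0.4853 0.336 ] [0.029  0.0906] 75.22
salt top [ 0.4899 -0.1653] [0.0369 0.0333] 77.47
catch [ 0.5195 -0.045 ] [0.086 0.039] 90.0
shift [-0.6484 -0.4931 -0.069 ] rv [-0.002 -0.001 -0.228] len 0.818 tcp [0.1296 0.5597 0.2304] t 0.1 q6 -0.21 open 1.0 F [-1.   0.8 -0.3]
```

The rows are not in the units I measure in: shifts go in shares of 0.5 m and turns go in shares of 360 degrees. I convert before sending: -0.4 m is -0.8, -0.3 m is -0.6, -0.228 rad is -0.0363.

jog_arm:
  increments: "-0.4 -0.3 -0.14 0 0 -0.0175 1 | -0.8 -0.6 -0.14 0 0 -0.0363 1 | -0.8 -0.6 -0.14 0 0 -0.0363 1 | -0.8 -0.6 -0.14 0 0 -0.0363 1 | -0.8 -0.6 -0.14 0 0 -0.0363 1 | -0.8 -0.6 -0.14 0 0 -0.0363 1 | -0.8 -0.6 -0.14 0 0 -0.0363 1 | -0.8 -0.6 -0.14 0 0 -0.0363 1 | -0.8 -0.6 -0.14 0 0 -0.0363 1 | -0.8 -0.6 -0.14 0 0 -0.0363 1"

```text
time_s: 1.35
eef_pos: [0.4514, 0.1775, 0.3007]
eef_rot: [-0.001, 0.001, 1.0, 0.0]
wrist_force: [-0.1, 0.4, -0.7]
opening: 1.002
grasp_force: 0.0
```

```bash
python3 -c "
from h import *; plan(.65,-.067,.28,90)"
```

```text
shift [-0.1989 -0.2442  0.0204] rv [ 0.    -0.001 -0.001] len 0.316 tcp [0.4514 0.1775 0.3007] t 1.35 q6 -1.44 open 1.0 F [-0.1  0.4 -0.7]
```

Scaled: -0.2445 m is -0.489, -0.2 m is -0.4.

jog_arm:
  increments: "-0.4 -0.489 0 0 0 0 1 | -0.4 -0.489 0 0 0 0 1 | -0.4 -0.489 0 0 0 0 1 | -0.4 -0.489 0 0 0 0 1 | -0.4 -0.489 0 0 0 0 1 | -0.4 -0.489 0 0 0 0 1 | -0.4 -0.489 0 0 0 0 1"

```text
time_s: 2.22
eef_pos: [0.6514, -0.0649, 0.3004]
eef_rot: [-0.001, -0.001, 1.0, 0.001]
wrist_force: [-0.1, -0.0, -0.3]
opening: 1.0
grasp_force: 0.0
```

Run:
```python
from h import *
plan(.65,-.067,.13,90)
im,d,p=cam('wrist'); W=world(d,p); np.savez('w1.npz',im=im,W=W); cv2.imwrite('pics/w1.png',im)
print(np.linalg.inv(p['view'])[:3,3])
x,y,z=np.moveaxis(W,-1,0)
from scipy.optimize import least_squares
for n,k,r in (('cap',(abs(x-.65)<.035)&(abs(y+.067)<.035)&(z>.17),.022),('mill',(abs(x-.457)<.04)&(abs(y+.06)<.04)&(z>.13)&(z<.15),.024)):
    P=W[k]; print(n,len(P)); 
    if len(P)>20:
        R=cv2.minEnclosingCircle(P[:,:2].astype(np.float32)); print(np.median(P,0).round(4),R,P[:,2].max())
```

```text
shift [ 0.0011 -0.0023  0.1704] rv [ 0.001 -0.002  0.002] len 0.17 tcp [ 0.6514 -0.0649  0.3004] t 2.225 q6 -1.85 open 1.0 F [-0.1 -0.  -0.3]
[ 0.58602984 -0.06514502  0.44238687]
cap 22889
[ 0.6357 -0.0661  0.3895] ((0.6446170806884766, -0.06693907082080841), 0.03656568378210068) 0.40335268173732886
mill 523
[ 0.478  -0.0583  0.1428] ((0.4694359302520752, -0.058673106133937836), 0.021576834842562675) 0.14996583483526893
```

View pics/w1.png

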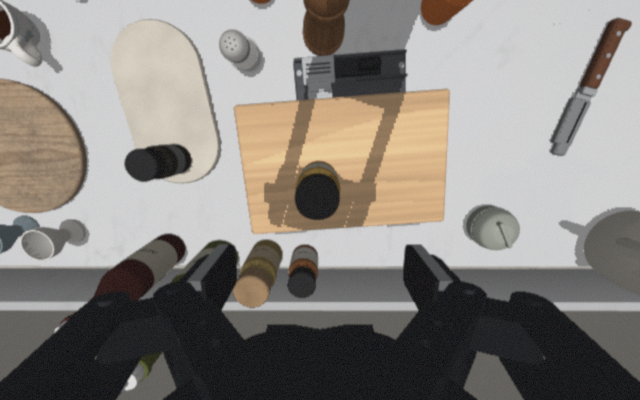

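The wrist picture shows everything: the jar cap at (317,197), the lid at (345,160), the steel pad at (317,72), the tab at (372,65), the tray at (165,100), the mill at (324,25) and the knife at (590,85). I refine from it.

Create fit.py:
```python
from h import *
s=np.load('w1.npz'); im,W=s['im'].astype(int),s['W']; x,y,z=np.moveaxis(W,-1,0)
rb=im[...,2]-im[...,0]
def rect(n,k,op=3):
    k=cv2.morphologyEx(k.astype(np.uint8),cv2.MORPH_OPEN,np.ones((op,op)))
    _,L,S,_=cv2.connectedComponentsWithStats(k); k=L==1+S[1:,4].argmax()
    R=cv2.minAreaRect(W[k][:,:2].astype(np.float32)); print(n,np.round(R[0],4),np.round(R[1],4),round(R[2],2),'z',np.median(z[k]).round(4))
rect('lid',(abs(z-.083)<.004)&(abs(x-.63)<.15)&(abs(y+.03)<.16),5)
rect('tray',(z>.009)&(z<.016)&(x>.4)&(x<.7)&(y>-.38)&(y<-.2),5)
K=(z>.007)&(z<.03)&(x>.4)&(x<.66)&(y>.24)&(y<.38)
rect('knife',K); rect('handle',K&(rb>15)); rect('guard',K&(rb<8))
for n,k in (('cap',(abs(x-.65)<.035)&(abs(y+.067)<.035)&(z>.183)&(z<.2)),('tcap',(abs(x-.63)<.035)&(abs(y+.283)<.04)&(z>.097)&(z<.115)),('salttop',(abs(x-.49)<.035)&(abs(y+.166)<.04)&(z>.083)&(z<.1))):
    P=W[k]; print(n,cv2.minEnclosingCircle(P[:,:2].astype(np.float32)),np.median(P,0).round(4))
C=(x>.47)&(x<.545)&(abs(y+.03)<.1)
rect('casing',C&(z>.04)&(z<.09)); rect('tab',C&(z>.072)&(z<.083)&(y>-.03)); rect('pad',C&(z>.06)&(z<.07)&(y<-.02)&(im.sum(2)>270))
rect('nose',C&(z>.075)&(z<.09)&(y<-.025))
```

```bash
python3 fit.py
```

```text
lid [ 0.6354 -0.0332] [0.1704 0.2647] 4.35 z 0.0826
tray [ 0.5584 -0.2898] [0.2254 0.1284] 9.07 z 0.0111
knife [0.5343 0.3232] [0.0296 0.1889] 75.67 z 0.0116
handle [0.4864 0.3355] [0.0243 0.0901] 73.65 z 0.0144
guard [0.578  0.3121] [0.0294 0.0988] 76.02 z 0.0102
cap ((0.651033341884613, -0.06719794869422913), 0.0217733271420002) [ 0.6497 -0.067   0.1903]
tcap ((0.6316631436347961, -0.2828812301158905), 0.02085755579173565) [ 0.6321 -0.2811  0.1027]
salttop ((0.4945026934146881, -0.1663767397403717), 0.014289776794612408) [ 0.4948 -0.1657  0.0865]
casing [ 0.5219 -0.0255] [0.0494 0.1459] 4.45 z 0.0577
tab [ 0.5116 -0.0049] [0.0124 0.025 ] 5.56 z 0.0778
pad [ 0.5177 -0.0671] [0.0317 0.0394] 4.6 z 0.065
nose [ 0.5393 -0.065 ] [0.011  0.0282] 1.68 z 0.0819
```

jog_arm:
  increments: "0.003 -0.004 0.1 0 0 0 1 | 0.003 -0.004 0.2 0 0 0 1 | 0.003 -0.004 0.28 0 0 0 1 | 0.003 -0.004 0.344 0 0 0 1 | 0.003 -0.004 0.344 0 0 0 1 | 0.003 -0.004 0.344 0 0 0 0 | 0.003 -0.004 0.344 0 0 0 0 | 0.003 -0.004 0.344 0 0 0 0 | 0.003 -0.004 0.344 0 0 0 0 | 0.003 -0.004 0.344 0 0 0 0"

```text
time_s: 3.52
eef_pos: [0.6517, -0.0689, 0.1321]
eef_rot: [0.002, -0.0, 1.0, -0.0]
wrist_force: [-0.5, 0.7, 6.1]
opening: 0.525
grasp_force: 59.0
```

```bash
python3 -c "
from h import *; plan(.56,-.289,.128,99)"
```

```text
shift [ 0.0918 -0.22    0.0038] rv [-0.001  0.004 -0.157] len 0.238 tcp [ 0.6517 -0.0689  0.1321] t 3.525 q6 -1.86 open 0.52 F [-0.5  0.7  6.1]
```

Scaled: -0.22 m is -0.44, -0.2 m is -0.4, -0.157 rad is -0.025.

jog_arm:
  increments: "0 0 -0.06 0 0 0 0 | 0 0 -0.14 0 0 0 0 | 0.06 -0.1 -0.16 0 0 -0.008 0 | 0.1 -0.2 -0.16 0 0 -0.0159 0 | 0.14 -0.3 -0.16 0 0 -0.025 0 | 0.17 -0.4 -0.16 0 0 -0.025 0 | 0.184 -0.44 -0.16 0 0 -0.025 0 | 0.184 -0.44 -0.16 0 0 -0.025 0"

```text
time_s: 4.53
eef_pos: [0.558, -0.2901, 0.2098]
eef_rot: [0.0, -0.077, 0.997, -0.0]
wrist_force: [0.1, 0.3, -0.4]
opening: 0.526
grasp_force: 59.8
```

```bash
python3 -c "
from h import *; plan(.56,-.289,.064,99)"
```

```text
shift [-0.0021  0.0008  0.1458] rv [-0.     0.001 -0.002] len 0.146 tcp [ 0.558  -0.2901  0.2098] t 4.525 q6 -2.39 open 0.53 F [ 0.1  0.3 -0.4]
```

Scaled: 0.145 m is 0.29, 0.14 m is 0.28.

jog_arm:
  increments: "-0.004 0.002 0.12 0 0 0 0 | -0.004 0.002 0.22 0 0 0 0 | -0.004 0.002 0.27 0 0 0 0 | -0.004 0.002 0.28 0 0 0 0 | -0.004 0.002 0.29 0 0 0 0 | -0.004 0.002 0.29 0 0 0 0"

```text
time_s: 5.28
eef_pos: [0.5611, -0.2877, 0.0656]
eef_rot: [0.001, -0.079, 0.997, -0.001]
wrist_force: [-0.8, -0.2, -0.3]
opening: 0.525
grasp_force: 59.9
```

```bash
python3 -c "
from h import *; plan(.56,-.289,.061,99)"
```

```text
shift [ 0.0013 -0.0012  0.0046] rv [-0.001  0.001  0.001] len 0.005 tcp [ 0.5611 -0.2877  0.0656] t 5.275 q6 -2.39 open 0.52 F [-0.8 -0.2 -0.3]
```

Scaled: 0.005 m is 0.01, 0.003 m is 0.006.

jog_arm:
  increments: "0 0 0.006 0 0 0 0 | 0 0 0.01 0 0 0 0 | 0 0 0.01 0 0 0 0"

```text
time_s: 5.65
eef_pos: [0.5609, -0.288, 0.0612]
eef_rot: [0.001, -0.078, 0.997, -0.001]
wrist_force: [-1.7, 2.1, 7.2]
opening: 0.524
grasp_force: 60.8
```

Scaled: -0.2 m is -0.4, -0.15 m is -0.3.

jog_arm:
  increments: "0 0 0.008 0 0 0 0.8 | 0 0 0.008 0 0 0 0.95 | 0 0 0.008 0 0 0 0.95 | 0 0 0 0 0 0 0.95 | 0 0 -0.1 0 0 0 0.95 | 0 0 -0.2 0 0 0 0.95 | 0 0 -0.3 0 0 0 0.95 | 0 0 -0.4 0 0 0 0.95 | 0 0 -0.4 0 0 0 0.95"

```text
time_s: 6.78
eef_pos: [0.5624, -0.2893, 0.2657]
eef_rot: [0.004, -0.079, 0.997, -0.004]
wrist_force: [0.4, -0.6, -0.1]
opening: 0.95
grasp_force: 0.0
```

Run:
```python
from h import *
plan(.457,-.06,.122,90)
im,d,p=cam('scene'); W=world(d,p); x,y,z=np.moveaxis(W,-1,0)
k=(abs(x-.56)<.05)&(abs(y+.29)<.05)&(z>.105)&(z<.13); P=W[k]; print('jar cap',len(P),cv2.minEnclosingCircle(P[:,:2].astype(np.float32)),np.percentile(P[:,2],[50,95]) if len(P) else 0)
```

```text
shift [0.0693 0.244  0.1413] rv [-0.007  0.008  0.157] len 0.29 tcp [ 0.5624 -0.2893  0.2657] t 6.775 q6 -2.39 open 0.95 F [ 0.4 -0.6 -0.1]
jar cap 168 ((0.556488573551178, -0.28789716958999634), 0.022603873163461685) [0.11958111 0.12293361]
```

Scaled: 0.244 m is 0.488, 0.12 m is 0.24, 0.157 rad is 0.025.

jog_arm:
  increments: "0.04 0.12 0 0 0 0.008 1 | 0.07 0.24 0 0 0 0.0159 1 | 0.1 0.36 0 0 0 0.025 1 | 0.138 0.488 0 0 0 0.025 1 | 0.138 0.488 0 0 0 0.025 1 | 0.138 0.488 0 0 0 0.025 1"

```text
time_s: 7.58
eef_pos: [0.4535, -0.0572, 0.2586]
eef_rot: [-0.0, -0.001, 1.0, 0.0]
wrist_force: [0.5, -0.8, 0.2]
opening: 1.002
grasp_force: 0.0
```

Run:
```python
from h import *
from scipy.optimize import least_squares
plan(.457,-.059,.122,90)
Q=[]
for n in ('wrist','scene','side'):
    im,d,p=cam(n); W=world(d,p); x,y,z=np.moveaxis(W,-1,0)
    if n=='wrist': cv2.imwrite('pics/w2.png',im)
    k=(abs(x-.457)<.035)&(abs(y+.06)<.035)&(z>.135)&(z<.148); P=W[k]; Q.append(P)
    if len(P)>8: print(n,len(P),least_squares(lambda q:np.hypot(P[:,0]-q[0],P[:,1]-q[1])-.024,[.457,-.06],loss='soft_l1',f_scale=.002).x)
    k=(abs(x-.457)<.035)&(abs(y+.06)<.035)&(z>.162)&(z<.18); print('knob',k.sum(),np.median(W[k],0) if k.any() else 0)
```

```text
shift [-0.0036 -0.0018  0.1366] rv [ 0.    -0.001  0.001] len 0.137 tcp [ 0.4535 -0.0572  0.2586] t 7.575 q6 -1.96 open 1.0 F [ 0.5 -0.8  0.2]
wrist 510 [ 0.45824102 -0.05809967]
knob 147 [ 0.45582859 -0.05743329  0.16818411]
scene 60 [ 0.45596739 -0.05765285]
knob 11 [ 0.45301897 -0.06003928  0.16981406]
side 86 [ 0.45442834 -0.05813955]
knob 12 [ 0.45515756 -0.05327993  0.16731352]
```

Scaled: 0.14 m is 0.28, -0.0025 m is -0.005.

jog_arm:
  increments: "-0.005 -0.002 0.1 0 0 0 1 | -0.005 -0.002 0.2 0 0 0 1 | -0.005 -0.002 0.28 0 0 0 1 | -0.005 -0.002 0.28 0 0 0 1 | -0.005 -0.002 0.28 0 0 0 0 | -0.005 -0.002 0.28 0 0 0 0 | -0.005 -0.002 0.28 0 0 0 0 | -0.005 -0.002 0.28 0 0 0 0 | -0.005 -0.002 0.28 0 0 0 0"

```text
time_s: 8.85
eef_pos: [0.4583, -0.0593, 0.1219]
eef_rot: [0.002, -0.0, 1.0, -0.001]
wrist_force: [0.0, -0.8, 5.6]
opening: 0.538
grasp_force: 60.9
```

```bash
python3 -c "
from h import *; plan(.484,-.301,.128,90)"
```

```text
shift [-0.0256 -0.2417 -0.0055] rv [-0.002  0.005  0.   ] len 0.243 tcp [ 0.4583 -0.0593  0.1219] t 8.85 q6 -1.96 open 0.54 F [ 0.  -0.8  5.6]
```

Scaled: -0.242 m is -0.484, -0.13 m is -0.26.

jog_arm:
  increments: "0 0 -0.1 0 0 0 0 | 0 0 -0.2 0 0 0 0 | 0 0 -0.26 0 0 0 0 | -0.01 -0.1 -0.26 0 0 0 0 | -0.02 -0.2 -0.26 0 0 0 0 | -0.03 -0.3 -0.26 0 0 0 0 | -0.04 -0.4 -0.26 0 0 0 0 | -0.052 -0.484 -0.26 0 0 0 0 | -0.052 -0.484 -0.26 0 0 0 0"

```text
time_s: 9.98
eef_pos: [0.4823, -0.3034, 0.2501]
eef_rot: [0.0, 0.002, 1.0, -0.001]
wrist_force: [-0.2, 0.6, -1.3]
opening: 0.534
grasp_force: 62.5
```

```bash
python3 -c "
from h import *; plan(.484,-.301,.138,90)"
```

```text
shift [-0.0016  0.0026  0.1121] rv [-0.002  0.001 -0.003] len 0.112 tcp [ 0.4823 -0.3034  0.2501] t 9.975 q6 -2.34 open 0.53 F [-0.2  0.6 -1.3]
```

Scaled: 0.114 m is 0.228, 0.11 m is 0.22.

jog_arm:
  increments: "-0.002 0.004 0.1 0 0 0 0 | -0.002 0.004 0.19 0 0 0 0 | -0.002 0.004 0.22 0 0 0 0 | -0.002 0.004 0.228 0 0 0 0 | -0.002 0.004 0.228 0 0 0 0"

```text
time_s: 10.6
eef_pos: [0.4844, -0.299, 0.1372]
eef_rot: [0.001, -0.0, 1.0, -0.001]
wrist_force: [-0.2, -0.2, -0.6]
opening: 0.534
grasp_force: 62.5
```

Scaled: 0.004 m is 0.008, 0.002 m is 0.004.

jog_arm:
  increments: "0 0 0.004 0 0 0 0 | 0 0 0.008 0 0 0 0 | 0 0 0.008 0 0 0 0"

```text
time_s: 10.98
eef_pos: [0.4848, -0.2993, 0.1339]
eef_rot: [0.002, -0.0, 1.0, -0.001]
wrist_force: [-0.5, 2.1, 6.9]
opening: 0.535
grasp_force: 63.2
```

Scaled: -0.14 m is -0.28, -0.08 m is -0.16.

jog_arm:
  increments: "0 0 0.006 0 0 0 0.8 | 0 0 0.006 0 0 0 0.95 | 0 0 0.006 0 0 0 0.95 | 0 0 0 0 0 0 0.95 | 0 0 -0.06 0 0 0 0.95 | 0 0 -0.16 0 0 0 0.95 | 0 0 -0.28 0 0 0 0.95 | 0 0 -0.28 0 0 0 0.5 | 0 0 -0.28 0 0 0 0"

```text
time_s: 12.1
eef_pos: [0.4832, -0.2983, 0.2711]
eef_rot: [0.0, -0.0, 1.0, -0.0]
wrist_force: [-0.3, -0.9, -1.3]
opening: 0.543
grasp_force: 0.0
```

Run:
```python
from h import *
im,d,p=cam('wrist'); cv2.imwrite('pics/w3.png',im)
im2,_,_=cam('scene'); cv2.imwrite('pics/both.png',np.vstack([im[:250],cv2.resize(im2[140:300,230:486],(640,400))[:340]]))
plan(.515,-.031,.20,94.4); plan(.515,-.031,.20,4.4)
```

```text
shift [-0.0326  0.2666  0.07  ] rv [ 0.002 -0.002 -0.077] len 0.278 tcp [ 0.4826 -0.2977  0.2695] t 12.2 q6 -2.33 open 0.36 F [-0.4 -0.5  0.2]
shift [-0.0326  0.2666  0.07  ] rv [ 0.    -0.003  1.494] len 0.278 tcp [ 0.4826 -0.2977  0.2695] t 12.2 q6 -2.33 open 0.36 F [-0.4 -0.5  0.2]
```

View pics/both.png

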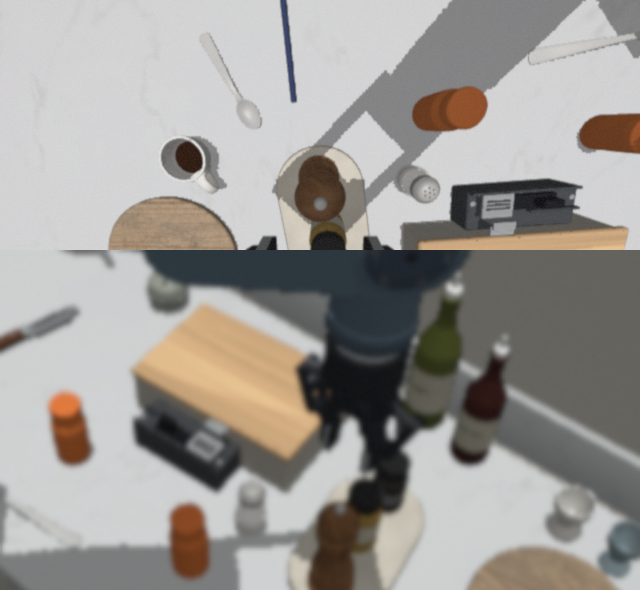

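Both stand upright on the tray: the jar at picture (325,240), with the mill in front of it at (320,190). Now I move to the tab with the fingers shut.

Scaled: 0.263 m is 0.526, 0.2 m is 0.4, 1.494 rad is 0.2378.

jog_arm:
  increments: "-0.01 0.1 0 0 0 0.0286 0 | -0.02 0.2 0 0 0 0.0573 0 | -0.03 0.3 0.04 0 0 0.0859 0 | -0.04 0.4 0.1 0 0 0.1146 0 | -0.056 0.526 0.14 0 0 0.1432 0 | -0.056 0.526 0.2 0 0 0.1719 0 | -0.056 0.526 0.26 0 0 0.2005 0 | -0.056 0.526 0.3 0 0 0.2292 0 | -0.056 0.526 0.3 0 0 0.2378 0 | -0.056 0.526 0.3 0 0 0.2378 0"

```text
time_s: 13.45
eef_pos: [0.5101, -0.035, 0.1196]
eef_rot: [-0.002, 0.679, 0.734, -0.001]
wrist_force: [-0.2, 0.4, -0.2]
opening: 0.003
grasp_force: 0.0
```

Run:
```python
from h import *
plan(.511,-.035,.068,4.4)
im,d,p=cam('side'); W=world(d,p); x,y,z=np.moveaxis(W,-1,0)
k=(abs(x-.512)<.02)&(z>.070)&(z<.081)&(abs(y)<.045)&(im.sum(2)<200); P=W[k]; print(len(P),P.min(0) if len(P) else 0,P.max(0) if len(P) else 0)
```

```text
shift [-0.0001  0.0011  0.0516] rv [-0.003 -0.001  0.001] len 0.052 tcp [ 0.5101 -0.035   0.1196] t 13.45 q6 -0.38 open 0.0 F [-0.2  0.4 -0.2]
30 [ 0.50249028 -0.01272246  0.07027884] [0.51362084 0.01127523 0.08044026]
```

Scaled: 0.0515 m is 0.103, 0.024 m is 0.048.

jog_arm:
  increments: "0 0.002 0.06 0 0 0 0 | 0 0.002 0.103 0 0 0 0 | 0 0.002 0.103 0 0 0 0 | 0.016 0.002 0.103 0 0 0 0 | 0.032 0.002 0.103 0 0 0 0 | 0.048 0.002 0.103 0 0 0 0 | 0.06 0.002 0.103 0 0 0 0 | 0.072 0.002 0.103 0 0 0 0 | 0.076 0.002 0.103 0 0 0 0 | 0.076 0.002 0.103 0 0 0 0"

```text
time_s: 14.75
eef_pos: [0.5092, 0.0028, 0.0697]
eef_rot: [-0.0, 0.679, 0.734, -0.0]
wrist_force: [-0.4, 0.1, 0.0]
opening: 0.002
grasp_force: 0.1
```

Scaled: 0.002 m is 0.004.

jog_arm:
  increments: "0.004 0 0 0 0 0 0 | 0.004 0 0 0 0 0 0"

```text
time_s: 15.0
eef_pos: [0.5092, 0.003, 0.0697]
eef_rot: [0.001, 0.679, 0.734, -0.001]
wrist_force: [0.0, -6.8, 0.6]
opening: 0.003
grasp_force: 3.8
```

Scaled: -0.07 m is -0.14, -0.003 m is -0.006.

jog_arm:
  increments: "-0.006 0 0 0 0 0 0 | -0.006 0 -0.06 0 0 0 0 | -0.06 0 -0.08 0 0 0 0 | -0.14 0.004 -0.08 0 0 0 0 | -0.14 0.004 -0.08 0 0 0 0"

```text
time_s: 15.62
eef_pos: [0.517, -0.067, 0.11]
eef_rot: [0.0, 0.68, 0.733, 0.0]
wrist_force: [-0.1, 0.8, 0.1]
opening: 0.001
grasp_force: 0.0
```

Run:
```python
from h import *
plan(.515,-.067,.066,4.4)
im,d,p=cam('side'); W=world(d,p); x,y,z=np.moveaxis(W,-1,0)
k=(abs(x-.512)<.02)&(z>.070)&(z<.081)&(y>-.03)&(y<.07)&(im.sum(2)<200); P=W[k]; print(len(P),P.min(0) if len(P) else 0,P.max(0) if len(P) else 0)
```

```text
shift [ 0.0002 -0.002   0.044 ] rv [ 0.001  0.    -0.003] len 0.044 tcp [ 0.517 -0.067  0.11 ] t 15.625 q6 -0.43 open 0.0 F [-0.1  0.8  0.1]
31 [0.50009909 0.01629872 0.0702871 ] [0.51098044 0.04370912 0.07932848]
```

The tab moved about 31 mm, so it is fully aside. Now I press the catch and lift at once.

jog_arm:
  increments: "0 -0.008 0.06 0 0 0 0 | 0 -0.008 0.084 0 0 0 0 | 0 -0.008 0.094 0 0 0 0 | 0 -0.008 0.1 0 0 0 0 | 0 -0.008 0.1 0 0 0 0"

```text
time_s: 16.3
eef_pos: [0.5084, -0.0642, 0.0594]
eef_rot: [-0.004, 0.679, 0.734, -0.003]
wrist_force: [-17.1, -1.3, 14.1]
opening: 0.001
grasp_force: 7.3
```

jog_arm:
  increments: "0 -0.04 -0.06 0 0 0 0 | 0 -0.12 -0.16 0 0 0 0 | 0 -0.2 -0.28 0 0 0 0 | 0 -0.2 -0.32 0 0 0 0 | 0.04 -0.2 -0.36 0 0 0 0 | 0.12 -0.2 -0.4 0 0 0 0 | 0.2 -0.2 -0.4 0 0 0 0 | 0.2 -0.2 -0.4 0 0 0 0"

```text
time_s: 17.3
eef_pos: [0.4049, 0.029, 0.2604]
eef_rot: [0.0, 0.678, 0.735, 0.001]
wrist_force: [-0.2, -0.3, 0.1]
opening: -0.001
grasp_force: 0.0
```

Run:
```python
from h import *
plan(.5,.3,.3,76)
im,d,p=cam('side'); cv2.imwrite('pics/lid.png',im)
```

```text
shift [ 0.2623  0.1168 -0.0394] rv [ 1.000e-03  0.000e+00 -1.245e+00] len 0.29 tcp [0.4049 0.029  0.2604] t 17.3 q6 -0.31 open -0.0 F [-0.2 -0.3  0.1]
```

View pics/lid.png

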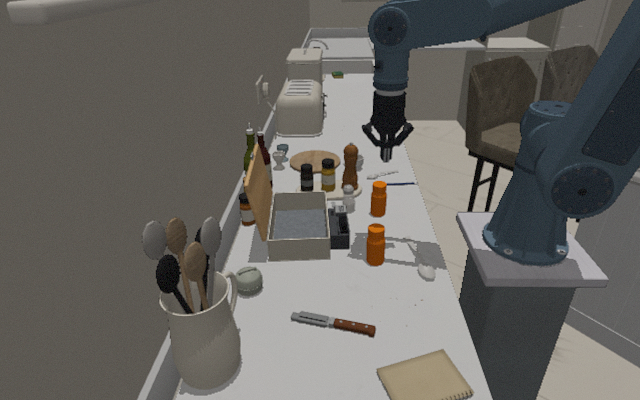

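The side picture shows the lid fully open at (258,195), with the mill and jar standing on the tray at (350,170) and (328,175). Next is the knife.

```bash
python3 -c "
from h import *; plan(.5207,.3267,.14,75.7)"
```

```text
shift [0.2887 0.1392 0.1202] rv [ 0.000e+00  1.000e-03 -1.241e+00] len 0.342 tcp [0.4051 0.0278 0.2601] t 17.35 q6 -0.31 open 0.0 F [ 0.2 -0.8 -0.7]
```

The rows are not in the units I measure in: shifts go in shares of 0.5 m and turns go in shares of 360 degrees. I convert before sending: 0.288 m is 0.576, 0.25 m is 0.5, -1.24 rad is -0.1974.

jog_arm:
  increments: "0.1 0.05 0 0 0 -0.0271 0.6 | 0.2 0.1 0 0 0 -0.0557 0.6 | 0.3 0.15 0.04 0 0 -0.0844 0.6 | 0.4 0.2 0.1 0 0 -0.1114 0.6 | 0.5 0.24 0.16 0 0 -0.1401 0.6 | 0.576 0.278 0.24 0 0 -0.1687 0.6 | 0.576 0.278 0.24 0 0 -0.1974 0.6 | 0.576 0.278 0.24 0 0 -0.1974 0.6 | 0.576 0.278 0.24 0 0 -0.1974 0.6"

```text
time_s: 18.48
eef_pos: [0.5225, 0.3238, 0.1406]
eef_rot: [0.001, 0.129, 0.992, 0.0]
wrist_force: [-0.2, -0.3, -0.6]
opening: 0.603
grasp_force: 0.0
```

Run:
```python
from h import *
plan(.5207,.3267,.002,75.7)
im,d,p=cam('wrist'); W=world(d,p); cv2.imwrite('pics/w4.png',im)
x,y,z=np.moveaxis(W,-1,0); rb=im[...,2].astype(int)-im[...,0]
K=((z>.006)&(z<.03)&(abs(x-.535)<.12)&(abs(y-.32)<.08)).astype(np.uint8)
for n,k in (('knife',K),('handle',K*(rb>15))):
    _,L,S,_=cv2.connectedComponentsWithStats(k.astype(np.uint8)); k=L==1+S[1:,4].argmax()
    R=cv2.minAreaRect(W[k][:,:2].astype(np.float32)); print(n,np.round(R[0],4),np.round(R[1],4),round(R[2],2))
```

```text
shift [0.0027 0.0023 0.1386] rv [ 0.001  0.001 -0.009] len 0.139 tcp [0.5225 0.3238 0.1406] t 18.475 q6 -0.95 open 0.6 F [-0.2 -0.3 -0.6]
knife [0.5339 0.3243] [0.0278 0.1882] 75.6
handle [0.4874 0.3375] [0.0222 0.0893] 74.76
```

Scaled: 0.137 m is 0.274, 0.003 m is 0.006, -0.009 rad is -0.0014.

jog_arm:
  increments: "0.006 0.006 0.12 0 0 -0.0014 0.6 | 0.006 0.006 0.22 0 0 -0.0014 0.6 | 0.006 0.006 0.26 0 0 -0.0014 0.6 | 0.006 0.006 0.274 0 0 -0.0014 0.6 | 0.006 0.006 0.274 0 0 -0.0014 0.6 | 0.006 0.006 0.274 0 0 -0.0014 0 | 0.006 0.006 0.274 0 0 -0.0014 0 | 0.006 0.006 0.274 0 0 -0.0014 0 | 0.006 0.006 0.274 0 0 -0.0014 0 | 0.006 0.006 0.274 0 0 -0.0014 0"

```text
time_s: 19.77
eef_pos: [0.5209, 0.3287, 0.0048]
eef_rot: [0.001, 0.122, 0.993, 0.001]
wrist_force: [-0.7, -0.5, 7.3]
opening: 0.224
grasp_force: 61.4
```

jog_arm:
  increments: "0 0 -0.04 0 0 0 0 | 0 0 -0.14 0 0 0 0 | 0 0 -0.24 0 0 0 0 | 0 0 -0.34 0 0 0 0 | 0 0 -0.34 0 0 0 0"

```text
time_s: 20.4
eef_pos: [0.5226, 0.3295, 0.1798]
eef_rot: [0.005, 0.122, 0.993, 0.003]
wrist_force: [0.8, -0.7, -1.2]
opening: 0.224
grasp_force: 60.5
```

```bash
python3 - <<'E'
from h import *
plan(.622,-.020,.15,4.4)
im,d,p=cam('wrist'); cv2.imwrite('pics/w5.png',im)
im2,_,p=cam('side'); cv2.imwrite('pics/g.png',np.vstack([im[:300],im2[150:400]]))
E
```

```text
shift [-0.1808 -0.3152  0.0294] rv [0.011 0.004 1.249] len 0.365 tcp [0.5226 0.3295 0.1798] t 20.4 q6 -0.96 open 0.22 F [ 0.8 -0.7 -1.2]
```

View pics/g.png

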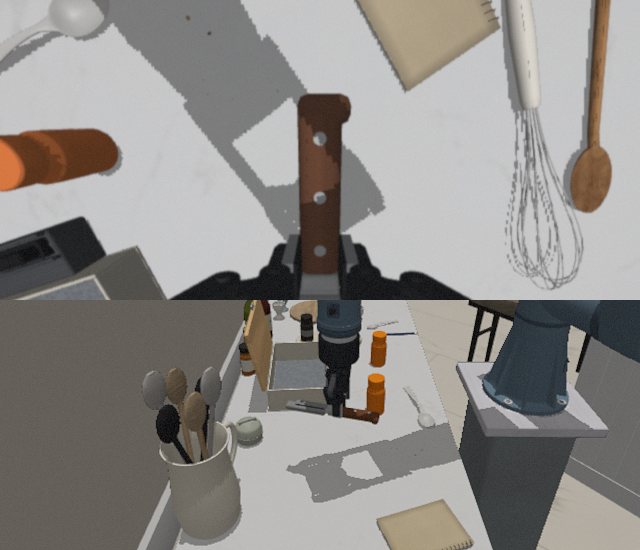

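The picture shows the knife held level at the front of the handle: wrist view (320,200), side view (335,410). I rotate clear of the lid first, then go over the box.

Scaled: -0.09 m is -0.18, -0.07 m is -0.14, 0.72 rad is 0.1146.

jog_arm:
  increments: "0 -0.03 0 0 0 0.0286 0 | 0 -0.06 0 0 0 0.0573 0 | 0 -0.09 0 0 0 0.0859 0 | 0 -0.12 0 0 0 0.1146 0 | 0 -0.14 0 0 0 0.1432 0 | 0 -0.16 0 0 0 0.1719 0 | 0 -0.18 0 0 0 0.1989 0 | 0 -0.18 0 0 0 0.1989 0"

```text
time_s: 21.5
eef_pos: [0.4964, 0.2401, 0.171]
eef_rot: [-0.001, 0.679, 0.734, -0.002]
wrist_force: [0.1, 0.3, -2.0]
opening: 0.223
grasp_force: 60.5
```

```bash
python3 -c "
from h import *; plan(.622,-.02,.12,4.4)"
```

```text
shift [-0.2689  0.1055  0.0508] rv [-0.004  0.001 -0.   ] len 0.293 tcp [0.4964 0.2401 0.171 ] t 21.5 q6 0.16 open 0.22 F [ 0.1  0.3 -2. ]
```

Scaled: -0.269 m is -0.538, -0.24 m is -0.48.

jog_arm:
  increments: "-0.1 0.04 0 0 0 0 0 | -0.2 0.08 0 0 0 0 0 | -0.3 0.12 0 0 0 0 0 | -0.4 0.16 0 0 0 0 0 | -0.48 0.19 0.04 0 0 0 0 | -0.538 0.21 0.1 0 0 0 0 | -0.538 0.21 0.1 0 0 0 0 | -0.538 0.21 0.1 0 0 0 0"

```text
time_s: 22.5
eef_pos: [0.6224, -0.0187, 0.1222]
eef_rot: [-0.001, 0.679, 0.734, -0.0]
wrist_force: [0.1, 0.8, -1.3]
opening: 0.222
grasp_force: 60.4
```

```bash
python3 -c "
from h import *; plan(.622,-.02,.014,4.4)"
```

```text
shift [-0.0014 -0.0003  0.1082] rv [-0.001 -0.001  0.001] len 0.108 tcp [ 0.6224 -0.0187  0.1222] t 22.5 q6 -0.3 open 0.22 F [ 0.1  0.8 -1.3]
```

jog_arm:
  increments: "-0.002 0 0.1 0 0 0 0 | -0.002 0 0.18 0 0 0 0 | -0.002 0 0.212 0 0 0 0 | -0.002 0 0.218 0 0 0 0 | -0.002 0 0.222 0 0 0 0 | -0.002 0 0.222 0 0 0 0"

```text
time_s: 23.25
eef_pos: [0.6241, -0.0206, 0.0134]
eef_rot: [0.001, 0.68, 0.734, 0.001]
wrist_force: [0.1, 0.2, -1.9]
opening: 0.228
grasp_force: 60.4
```

Scaled: 0.003 m is 0.006, 0.002 m is 0.004.

jog_arm:
  increments: "0 0 0.004 0 0 0 0 | 0 0 0.006 0 0 0 0 | 0 0 0.006 0 0 0 0"

```text
time_s: 23.62
eef_pos: [0.6229, -0.0205, 0.0089]
eef_rot: [0.0, 0.68, 0.733, 0.0]
wrist_force: [0.7, -0.0, -1.1]
opening: 0.221
grasp_force: 60.5
```

jog_arm:
  increments: "0 0 0 0 0 0 0.35 | 0 0 0 0 0 0 0.55 | 0 0 0 0 0 0 0.55 | 0 0 -0.02 0 0 0 0.55 | 0 0 -0.12 0 0 0 0.55 | 0 0 -0.24 0 0 0 0.55 | 0 -0.12 -0.36 0 0 0 0.55 | 0 -0.24 -0.48 0 0 0 0.55 | 0 -0.3 -0.48 0 0 0 0.55 | 0 -0.3 -0.48 0 0 0 0.55"

```text
time_s: 24.88
eef_pos: [0.4723, -0.032, 0.2523]
eef_rot: [0.003, 0.68, 0.733, 0.001]
wrist_force: [0.6, 0.1, -0.3]
opening: 0.544
grasp_force: 0.0
```

Run:
```python
from h import *
im,d,p=cam('wrist'); im2,d2,p2=cam('side'); cv2.imwrite('pics/end.png',np.vstack([im[:300],cv2.resize(im2[130:270,200:456],(640,350))[:300]]))
for I,D,Pm in((im,d,p),(im2,d2,p2)):
    W=world(D,Pm); x,y,z=np.moveaxis(W,-1,0); rb=I[...,2].astype(int)-I[...,0]
    k=(abs(x-.63)<.06)&(abs(y+.03)<.115)&(z>.014)&(z<.035); P=W[k]; print(len(P), np.percentile(P,[2,50,98],axis=0).round(3).tolist())
```

```text
1747 [[0.61, -0.117, 0.014], [0.622, -0.01, 0.018], [0.639, 0.058, 0.021]]
140 [[0.61, -0.116, 0.014], [0.622, -0.03, 0.017], [0.636, 0.02, 0.021]]
```

View pics/end.png

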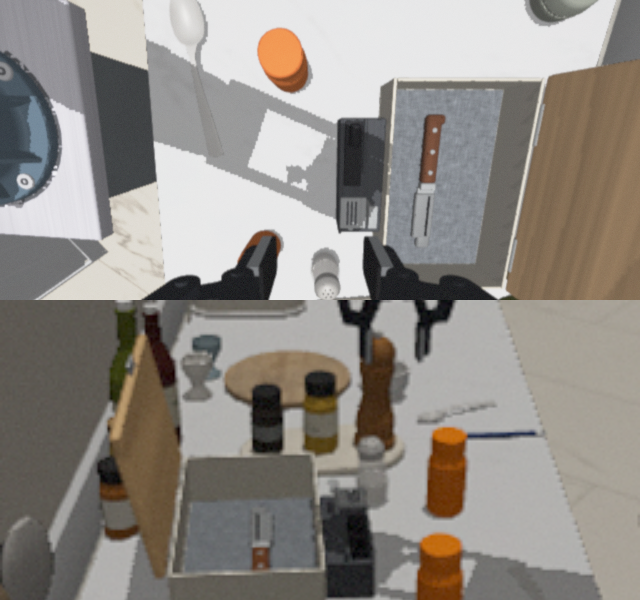

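The wrist view shows the knife flat on the box floor at (428,180) with the lid open. Mill and jar stand on the tray and the arm is clear.

jog_arm:
  increments: "0 0 0 0 0 0 0.55 | 0 0 0 0 0 0 0.55 | 0 0 0 0 0 0 0.55"

```text
time_s: 25.35
eef_pos: [0.4735, -0.0317, 0.2478]
eef_rot: [-0.001, 0.68, 0.734, -0.0]
wrist_force: [0.7, -0.3, 0.3]
opening: 0.548
grasp_force: 0.0
```

```bash
python3 -c "
from bench import workorder; print(workorder.hand_in())"
```

```text
the job is handed in; nothing more can be done
None
```

I handed the job in at about 25 s (the hand-in printed no verdict): the pepper mill and spice jar stand upright on the tray, the lock tab is fully aside, the lid is open, and the knife lies flat in the box.

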